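# Slide the snap anvil under the setting bridge

## Task

Get the setting jig ready for a snap: push the carrier plate that bears the round anvil along its lane, under the low bridge, until it is fully home against the stop at the far end. Leave the other carrier, with the long bar anvil, where it stands, and let go of everything.

Things in the scene. Friction and masses are not known exactly. Their poses are not given: they have to be found in the camera images.
- round_anvil (a point): Centre (half-way up) of the dark round anvil, a disc 26 mm across x 11 mm high, fixed on a loose aluminium carrier plate 130 x 50 x 12 mm, 0.2 kg, on its centre line, 35 mm behind its front end. x: from the push tab to the plate's front, the way to push; z: up. The plate lies flat in either of the jig's two lanes, short of the bridge, and slides with under 8 N.
- round_tab (a point): Centre of the upright push tab on the rear end of the round anvil's carrier: aluminium, 12 mm along the lane x 26 mm across x 24 mm high, its back flush with the plate's end. 89 mm behind the anvil's centre; 33 mm above the table, its top at 44 mm. Too tall for the bridge: with the plate home it stands 65 mm in front of it. Axes as for the anvil.
- bar_tab (a point): Centre of the push tab of the other carrier (same plate and tab), which bears a bar anvil 70 mm long x 20 mm wide x 11 mm high in place of the disc and lies in the other lane. It must stay where it is.
- bridge (a point): Middle of the fixed jig's bridge, 27.5 mm above the table (as is the anvil's centre). x: along both lanes to the end stop; y: across; z: up. Lanes 54 wide, centres at y = +-38, floor 10 above the table, guides 8 higher. Bridge 36 deep along x, underside 28 over the floor, top 50, bushings 56 over the table. Stop face (rigid) at x = 35: plate home puts anvil at x = 0, tab at x = -89. (mm)

How it is judged:
By the outcome, as a careful person would: the job done as asked, in the order asked, and still so for the second after the job is handed in, with the robot touching nothing.
It also fails if it takes over 32 s, if anything falls off the work surface, if the arm or the gripper's body presses on something with over 40 N, if the wrist force passes 120 N, or if a joint passes its speed limit or range.

## Robot

A 7-joint arm with a two-finger parallel gripper is mounted at the origin on a cart in front of the work surface, level with it; the furniture and walls round the work are solid. World frame = base frame: x ahead of the robot, y to its left, z up, the work surface at z = 0. Lengths are in m, angles in rad, forces in N, time in s.
With the tool pointing down it reaches from about 0.4 to 0.85 m from the base axis. Payload 4.5 kg.
Tool frame: the origin (TCP) lies on the front face of the gripper's body, between the roots of the fingers; the fingertips stand 73 mm ahead of it and the grasp point (between the pads) lies 54 mm ahead of it; z points along the fingers, y is the direction in which the jaws open and shut (so a half turn about z gives the same grasp; the last joint's range is limited). The gripper opens to 85 mm and grips with 20 to 120 N. Pads are 22 mm wide; open, the fingers measure 114 mm over their backs; the gripper's body (76 mm by 85 mm) begins 54 mm behind the grasp point. The pads swing forward as they close: fully open they stand 13 mm farther back than shut.
Start: joints at [-1.256, 0.689, -0.195, 1.565, 0.157, 0.902, -0.215], TCP at [0.173, 0.601, 0.304] pointing down, gripper open.
Joint ranges: [-3.01, 3.01], [-0.46, 2.08], [-1.47, 1.51], [0.13, 2.56], [-1, 4.14], [0.04, 2.09], [-2.66, 2.66]. Speed limits (rad/s): [2.57, 2.57, 3.14, 3.14, 3.14, 3.14, 3.14].

## Interface

Orientations are given as a unit quaternion [x, y, z, w].
In Python, from plant import r gives the robot as it stands.
- The arm moves only by the tool arm_command, never from a script. Its argument "rows" is a list of rows, each a list of 7 numbers: the turn, a rotation vector about the world's x, y, z in degrees, then the shift along the world's x, y, z in cm, then the opening, from 0 (shut) to 1 (fully open). A call has 1 to 20 rows; each row shifts and turns the pose as measured when the row begins; what a row does not reach is not made up. A row lasts 1/10 s, in which the tool goes at most 50 mm and 8.59 degrees, less where a joint would pass 70% of its speed; a pose out of reach is approached as far as the arm can. A call is refused whole if a number of a shift passes 5 or a number of a turn 8.59, either way. A call with a gripper value outside its range is refused whole. The fingers move at their own pace and stop on an object; "squeeze" is the grip in N (left out, the last holds). Time passes only in rows, so rows that do not move let the fingers close. It gives the time, the measured TCP pose, the force and the opening at its end, in the units of the state.
- r.read_state(): the state, without advancing time (a new reading comes with each control period).
- r.snapshot(name): name is "side" or "top" or "wrist"; returns (picture, depth): 384x512x3 uint8, red, green, blue; 384x512 float32, m along the optical axis (not along the pixel's ray), 0 where there is no reading.
- r.get_calibration(name): a dict with "mtx" (3x3 intrinsics, pixels), "R" (3x3) and "t" (3): a world point X has camera coordinates R X + t. Camera axes: x right, y down, z forward; pixel columns grow to the right and rows downward; lengths in m; the calibration is good to about 2 mm. The wrist camera is an equidistant fisheye: a pixel r from the principal point sees the ray r / f radians off the axis. A picture is of the moment at which its call begins: read the wrist's pose just before it. get_calibration takes no time and is no camera call; for the wrist camera it gives the pose at the moment of the call.
- r.job_done(): hands the job in, once; it reports no verdict.
The state is a dict: "t": time; "joint_positions": joint angles; "qd": joint speeds; "tau": joint torques, N m; "tool_pos": TCP position; "tool_rot": TCP orientation; "contact_force": force on the tool from outside, world axes, zero at the start; "ft_torque": the same for the moment, N m; "opening": finger opening in m.
Only numpy, scipy, OpenCV 4.12 (cv2) and the standard library are available. Lean on these libraries where they do the work, as an engineer would, in place of code of your own. Each camera call takes 0.05 s, during which the arm holds its last target. There are 200 camera calls.

## Working session

There is one attempt and no reset: what is moved stays moved. The work goes in short steps, Python scripts to look and compute and a tool call to move; the robot and the scene stay as the last step left them, time stands still between calls to the robot, and variables do not carry over. Pictures are saved under pics/ and viewed, about 8 in all and at most 12, crops included, and the job is handed in when it is done.

Besides the shell and the picture viewer there is one more tool, called after "Request:" by a JSON object that holds its "api" and its "payload". arm_command: Moves the arm, as the interface text tells. Its arguments: {"type":"object","properties":{"rows":{"type":"array"},"squeeze":{"type":"number"}},"required":["rows"]}

```bash
mkdir -p pics; cat > h.py <<'E'
import numpy as np, cv2
from plant import r
def snap(n,f):
    c=r.get_calibration(n); p,d=r.snapshot(n); cv2.imwrite('pics/'+f+'.png',p[:,:,::-1]); np.savez('pics/'+f,p=p,d=d,**{k:np.array(c[k]) for k in('mtx','R','t')}); return p,d,c
def ray(f,u,v,z):
    c=np.load('pics/'+f+'.npz'); K,R,t=c['mtx'],c['R'],c['t']
    d=R.T@np.linalg.inv(K)@[u,v,1]; o=-R.T@t; return o+d*(z-o[2])/d[2]
E
python3 - <<'E'
from h import *
s=r.read_state(); print(s['t'],s['tool_pos'],s['tool_rot'],s['opening'],s['contact_force'])
for n in('top','side'):
    p,d,c=snap(n,n+'0'); print(c)
a=[cv2.imread(f'pics/{n}0.png') for n in('top','side')]
E
```

```text
0.0 [0.17309903 0.59999929 0.30305257] [ 1.39887065e-01  9.90167009e-01 -9.48208894e-04 -5.68333035e-05] 0.08532657645198248 [ 0.31798968 -0.03211879 -0.31856927]
{'mtx': array([[472.78533398,   0.        , 258.6523835 ],
       [  0.        , 472.78533398, 185.34701915],
       [  0.        ,   0.        ,   1.        ]]), 'R': array([[-0.13214063, -0.99122465,  0.00354197],
       [-0.96765869,  0.12822275, -0.21724546],
       [ 0.21488489, -0.03213437, -0.97611058]]), 't': array([0.03434059, 0.59719149, 0.79959424])}
{'mtx': array([[350.04831313,   0.        , 257.97869855],
       [  0.        , 350.04831313, 197.03900222],
       [  0.        ,   0.        ,   1.        ]]), 'R': array([[ 0.9069179 , -0.42103722, -0.01508566],
       [-0.19568501, -0.38925675, -0.90010364],
       [ 0.37310494,  0.81927214, -0.43541458]]), 't': array([-0.55050163,  0.15712907,  0.68144916])}
```

View pics/top0.png

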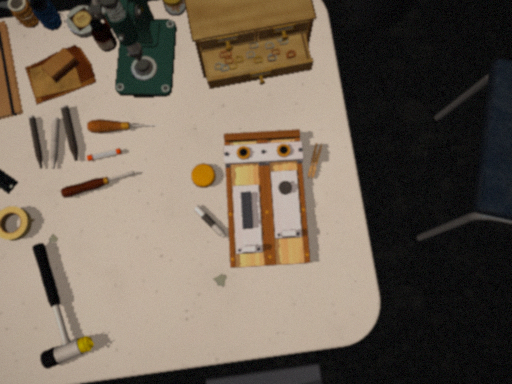

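View pics/side0.png

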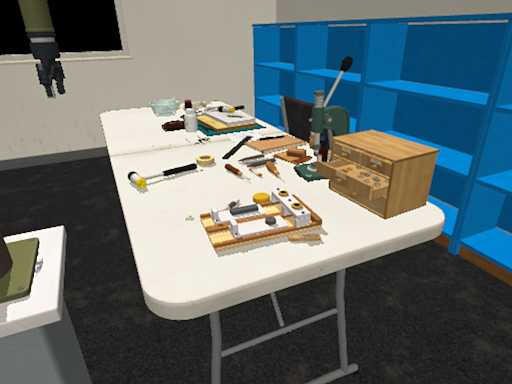

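The top view shows the jig at about (267,200), with the bridge at its upper end (y≈150). The bar carrier is in the left lane (tab ~(248,248)). The round carrier is in the right lane (anvil ~(285,187), tab ~(290,234)). Next I'll zoom in and measure.

```bash
python3 - <<'E'
from h import *
p=cv2.imread('pics/top0.png')[120:275,215:330]
cv2.imwrite('pics/c.png',cv2.resize(p,None,fx=5,fy=3.8 and 5,interpolation=cv2.INTER_CUBIC)[:, :])
c=cv2.imread('pics/c.png'); cv2.imwrite('pics/c.png',cv2.resize(p,None,fx=3.8,fy=3.8,interpolation=cv2.INTER_CUBIC))
for n,u,v,z in[('anv',285.5,187,.033),('tab',290,233,.044),('bartab',248,248,.044),('bushL',243,152,.056),('bushR',284.5,150,.056)]: print(n,ray('top0',u,v,z).round(4))
E
```

```text
anv [ 0.5938 -0.0958  0.033 ]
tab [ 0.5049 -0.0906  0.044 ]
bartab [ 0.4878 -0.0106  0.044 ]
bushL [ 0.6662 -0.0243  0.056 ]
bushR [ 0.6598 -0.1022  0.056 ]
```

View pics/c.png

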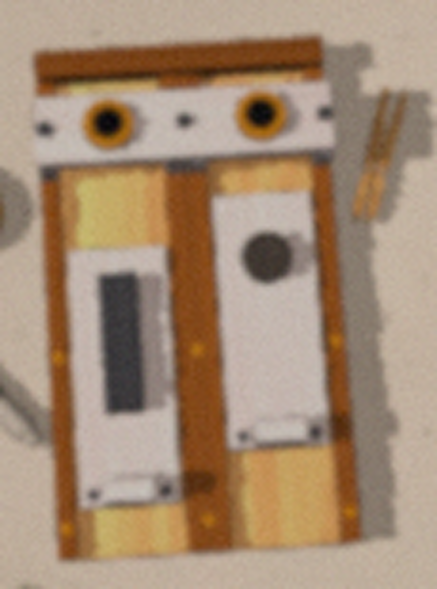

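The crop confirms it: the round carrier is in the right lane (disc at crop (267,257), tab at (281,428)), and the bar is in the left lane. The anvil–tab distance measures 89 mm and the bushing spacing 78 mm (76 expected). The lane heads about -4.4° from world x, and there are about 66 mm to travel. I'll shut the fingers, turn +11.7° and go behind the tab.

Request:
{"api": "arm_command", "payload": {"rows": [[0,0,1.2,2.5,-3.5,0,0],[0,0,1.2,2.5,-3.5,0,0],[0,0,1.2,2.5,-3.5,0,0],[0,0,1.2,2.5,-3.5,0,0],[0,0,1.2,2.5,-3.5,0,0],[0,0,1.2,2.5,-3.5,0,0],[0,0,1.2,2.5,-3.5,0,0],[0,0,1.2,2.5,-3.5,0,0],[0,0,1.2,2.5,-3.5,0,0],[0,0,1.2,2.5,-3.5,0,0],[0,0,0,0.45,-4.2,0,0],[0,0,0,0.45,-4.2,0,0],[0,0,0,0.45,-4.2,0,0],[0,0,0,0.45,-4.2,0,0],[0,0,0,0.45,-4.2,0,0],[0,0,0,0.45,-4.2,0,0],[0,0,0,0.45,-4.2,0,0]], "squeeze": 30}}

```text
t: 1.8
tool_pos: [0.4566, -0.0656, 0.2988]
tool_rot: [0.025, 1.0, -0.0, -0.003]
contact_force: [0.6, -0.9, 0.7]
opening: -0.0001
```

Request:
{"api": "arm_command", "payload": {"rows": [[0,0,-1.5,0.2,-2.1,-2,0],[0,0,0,0,0,-4,0],[0,0,0,0,0,-4,0],[0,0,0,0,0,-3,0],[0,0,0,0,0,0,0],[0,0,0,0,0,0,0]]}}

```text
t: 2.4
tool_pos: [0.4591, -0.0978, 0.1651]
tool_rot: [0.047, 0.999, -0.003, -0.001]
contact_force: [0.7, -0.0, 0.7]
opening: 0.0002
```

```bash
python3 - <<'E'
from h import *
s=r.read_state(); print(s['t'],s['tool_pos'],s['tool_rot'],s['contact_force'])
snap('wrist','w1'); snap('top','t1')
a=cv2.imread('pics/w1.png'); b=cv2.imread('pics/t1.png')[110:290,200:340]
cv2.imwrite('pics/v1.png',np.hstack([a,cv2.resize(b,(288,384)[0:1]+(370,)) if 0 else cv2.copyMakeBorder(cv2.resize(b,(280,360)),0,24,0,0,0)]))
print(r.get_calibration('wrist'))
E
```

```text
2.4 [ 0.45907728 -0.09777845  0.16512329] [ 0.04700653  0.99888946 -0.00285277 -0.0014471 ] [ 0.67868952 -0.02753617  0.71492829]
{'mtx': array([[297.31863964,   0.        , 250.9005032 ],
       [  0.        , 297.31863964, 190.31005479],
       [  0.        ,   0.        ,   1.        ]]), 'R': array([[ 0.09400839,  0.99555292, -0.00606655],
       [ 0.95228886, -0.08814252,  0.29219314],
       [ 0.29035901, -0.03324571, -0.95634009]]), 't': array([ 0.05510649, -0.4437378 ,  0.11055723])}
```

View pics/v1.png

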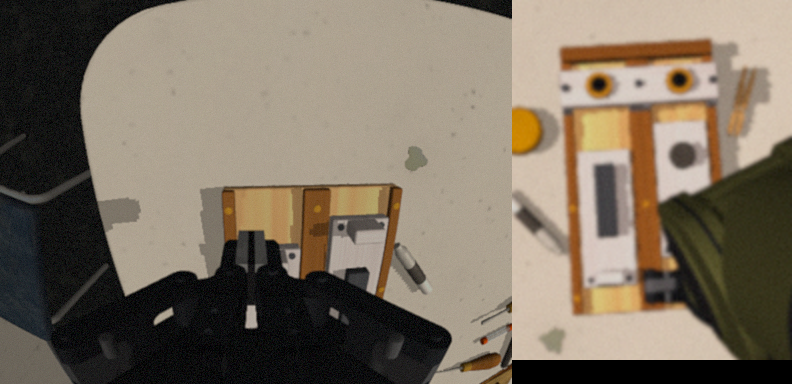

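The wrist view shows the jig's rear edge (223,188)–(402,185), with the round lane running between columns ~236 and ~303 and the gripper over that lane. The tab is mostly hidden behind the fingers. I'll work out the lane's centre from these points.

```bash
python3 - <<'E'
from h import *
c=np.load('pics/w1.npz');K,R,t=c['mtx'],c['R'],c['t']
def w(u,v,z):
    x,y=u-K[0,2],v-K[1,2];q=np.hypot(x,y);th=q/K[0,0]
    d=R.T@[np.sin(th)*x/q,np.sin(th)*y/q,np.cos(th)];o=-R.T@t;return (o+d*(z-o[2])/d[2]).round(4)
for n,u,v in[('outR rear',223,189),('outL rear',402,186),('laneR',236,190),('laneL',303,190),('ctrL',330,188),('brassR',229,211),('brassC',318,209),('brassL',393,205)]: print(n,w(u,v,.018))
print('bartabtop',w(368,232,.045))
for n,x,y in[('outR rear',359,540),('outL rear',62,556),('ctrL',188,550),('ctrR',230,548),('outR front',322,70),('brR far',335,341),('brR near',349,511),('brL far',57,357),('brL near',66,527),('brC far',196,349),('brC near',208,519)]: print('top',n,ray('top0',215+x/3.8,120+y/3.8,.018).round(4))
E
```

```text
outR rear [ 0.4473 -0.119   0.018 ]
outL rear [0.4581 0.0272 0.018 ]
laneR [ 0.449  -0.1092  0.018 ]
laneL [ 0.4537 -0.058   0.018 ]
ctrL [ 0.4541 -0.0365  0.018 ]
brassR [ 0.4656 -0.1166  0.018 ]
brassC [ 0.4706 -0.0465  0.018 ]
brassL [0.4741 0.0195 0.018 ]
bartabtop [ 0.4823 -0.0136  0.045 ]
top outR rear [ 0.449  -0.1208  0.018 ]
top outL rear [0.4606 0.0247 0.018 ]
top ctrL [ 0.4553 -0.0369  0.018 ]
top ctrR [ 0.4536 -0.0575  0.018 ]
top outR front [ 0.6905 -0.1393  0.018 ]
top brR far [ 0.5485 -0.1242  0.018 ]
top brR near [ 0.4637 -0.1182  0.018 ]
top brL far [0.5588 0.0153 0.018 ]
top brL near [0.4743 0.021  0.018 ]
top brC far [ 0.5536 -0.0544  0.018 ]
top brC near [ 0.469  -0.0487  0.018 ]
```

Request:
{"api": "arm_command", "payload": {"rows": [[0,0,1.2,0.3,1.3,0,0],[0,0,0,0,0,-2.5,0],[0,0,0,0,0,-2.5,0],[0,0,0,0,0,-1,0],[0,0,0,0,0,0,0],[0,0,0,0,0,0,0]]}}

```text
t: 3.1
tool_pos: [0.4693, -0.0795, 0.112]
tool_rot: [0.033, 0.999, -0.001, 0.009]
contact_force: [0.5, 1.1, 0.1]
opening: 0.0001
```

Request:
{"api": "arm_command", "payload": {"rows": [[0,0,0,-0.4,-0.6,-1,0],[0,0,0,0,0,-0.8,0],[0,0,0,0,0,0,0],[0,0,0,0,0,0,0]]}}

```text
t: 3.5
tool_pos: [0.4677, -0.085, 0.0969]
tool_rot: [0.033, 0.999, -0.0, 0.012]
contact_force: [-1.1, 0.1, 0.7]
opening: -0.0004
```

Request:
{"api": "arm_command", "payload": {"rows": [[0,0,0,0.8,-0.06,-0.3,0],[0,0,0,0.8,-0.06,0,0],[0,0,0,0.8,-0.06,0,0],[0,0,0,0.8,-0.06,0,0],[0,0,0,0,0,0,0]]}}

```text
t: 4.0
tool_pos: [0.5028, -0.0873, 0.0947]
tool_rot: [0.033, 0.999, -0.0, 0.012]
contact_force: [-0.2, -0.0, 0.9]
opening: -0.0001
```

Request:
{"api": "arm_command", "payload": {"rows": [[0,0,0,0.7,-0.05,0,0],[0,0,0,0.7,-0.05,0,0],[0,0,0,0.7,-0.05,0,0]]}}

```text
t: 4.3
tool_pos: [0.5223, -0.0892, 0.0945]
tool_rot: [0.033, 0.999, -0.001, 0.009]
contact_force: [-2.7, 1.0, 1.3]
opening: -0.0
```

```bash
python3 - <<'E'
from h import *
s=r.read_state(); print(s['t'],s['tool_pos'],s['contact_force'])
snap('side','s2'); snap('top','t2')
a=cv2.imread('pics/s2.png')[150:270,170:350]; b=cv2.imread('pics/t2.png')[110:290,200:340]
cv2.imwrite('pics/v2.png',np.hstack([cv2.resize(a,(510,340)),cv2.resize(b,(264,340))]))
E
```

```text
4.3 [ 0.52233183 -0.08917298  0.09451436] [-2.68094183  1.01389578  1.25917121]
```

View pics/v2.png

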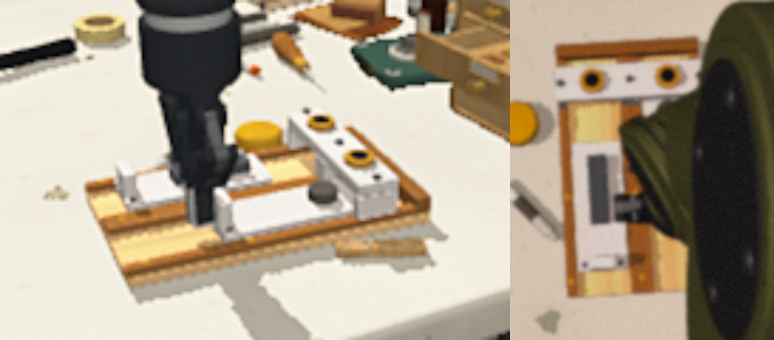

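The side view shows the fingers behind the round carrier's tab and pushing it, with the disc at crop (322,190) now just short of the bridge. The bar carrier hasn't moved. I'll keep pushing and slow down near home (TCP x ≈ 0.554).

Request:
{"api": "arm_command", "payload": {"rows": [[0,0,0,0.7,-0.05,0,0],[0,0,0,0.7,-0.05,0,0],[0,0,0,0.6,-0.05,0,0],[0,0,0,0.3,-0.02,0,0],[0,0,0,0.3,-0.02,0,0]]}}

```text
t: 4.9
tool_pos: [0.5512, -0.0912, 0.0945]
tool_rot: [0.033, 0.999, -0.001, 0.01]
contact_force: [-2.6, 0.1, 1.6]
opening: -0.0003
```

Request:
{"api": "arm_command", "payload": {"rows": [[0,0,0,0.3,-0.02,0,0],[0,0,0,0.3,-0.02,0,0]]}}

```text
t: 5.1
tool_pos: [0.5551, -0.0916, 0.0942]
tool_rot: [0.033, 0.999, -0.001, 0.007]
contact_force: [-9.8, 2.2, 6.8]
opening: -0.0
```

Request:
{"api": "arm_command", "payload": {"rows": [[0,0,0,0.3,-0.02,0,0],[0,0,0,0.3,-0.02,0,0]]}}

```text
t: 5.3
tool_pos: [0.5559, -0.0916, 0.0937]
tool_rot: [0.033, 0.999, -0.002, 0.001]
contact_force: [-7.0, 1.5, 5.8]
opening: 0.0001
```

Request:
{"api": "arm_command", "payload": {"rows": [[0,0,0,0.6,-0.04,0,0],[0,0,0,0.6,-0.04,0,0]]}}

```text
t: 5.5
tool_pos: [0.5573, -0.0919, 0.0927]
tool_rot: [0.032, 0.999, -0.003, -0.011]
contact_force: [-12.0, 1.4, 8.4]
opening: 0.0002
```

The push has stalled at about the predicted home position with the force rising to 12 N. I'll back off along the lane, lift and check.

Request:
{"api": "arm_command", "payload": {"rows": [[0,0,0,-1.5,0.1,0,0],[0,0,0,-2,0.14,0,0],[0,0,0,0,0,3,0],[0,0,0,0,0,5,0],[0,0,0,0,0,5,0],[0,0,0,0,4,4,0],[0,0,0,0,5,0,0],[0,0,0,0,5,0,0],[0,0,0,0,5,0,0],[0,0,0,0,5,0,0],[0,0,0,0,5,0,0],[0,0,0,0,5,0,0],[0,0,0,0,0,0,0],[0,0,0,0,0,0,0]]}}

```text
t: 6.9
tool_pos: [0.5305, 0.2546, 0.2689]
tool_rot: [0.036, 0.999, 0.006, 0.005]
contact_force: [0.6, -0.1, 0.1]
opening: -0.0002
```

```bash
python3 - <<'E'
from h import *
s=r.read_state(); print(s['t'],s['tool_pos'],s['contact_force'])
snap('side','s3'); snap('top','t3')
a=cv2.imread('pics/s3.png')[170:260,190:330]; b=cv2.imread('pics/t3.png')[120:275,215:330]
cv2.imwrite('pics/v3.png',np.hstack([cv2.copyMakeBorder(cv2.resize(a,(420,270)),0,275,0,0,0),cv2.resize(b,None,fx=3.3,fy=545/155)[:545]]))
E
```

```text
6.9 [0.5305212  0.2546093  0.26893161] [ 0.56841138 -0.14911837  0.07426064]
```

View pics/v3.png

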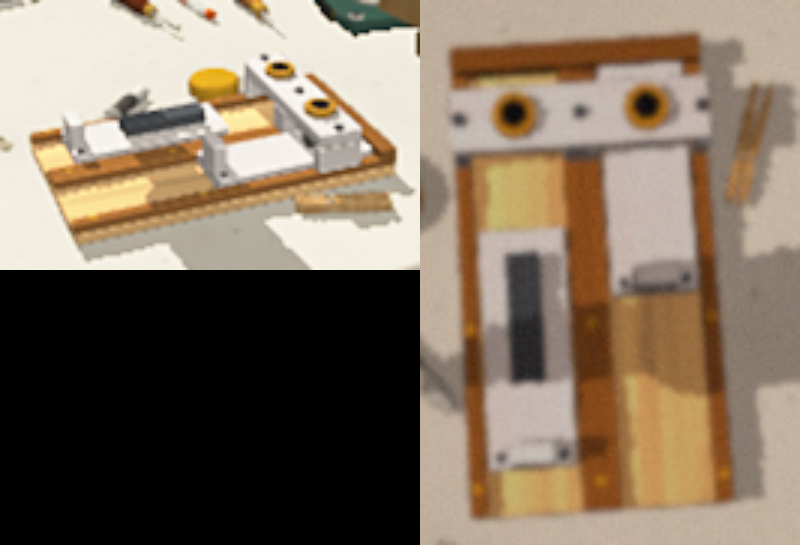

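The side view shows the disc under the bridge, and the top view shows the plate's front past the bridge, close to the stop at crop (640,65). The bar carrier looks unmoved. I'll check the tab-to-bridge distance and zoom in on the stop.

```bash
python3 - <<'E'
from h import *
f=lambda x,y,z:ray('t3',215+(x-420)/3.3,120+y/3.516,z)
b=f(646,107,.056);bl=f(513,114,.056);tb=f(652,294,.022);e=np.array([.9974,-.072,0])
print(b,bl,'rear edge of plate rel bridge (want -95):',(tb-(b+bl)/2)@e*1000, 'front (want 35)',(f(640,64,.022)-(b+bl)/2)@e*1000)
d=np.abs(np.load('pics/t3.npz')['p'].astype(int)-np.load('pics/top0.npz')['p'])[175:262,232:262].max(2)
print('bar diff px>60:',(d>60).sum())
o=cv2.imread('pics/t3.png')[122:205,220:315];o2=cv2.imread('pics/top0.png')[225:260,220:315];n=cv2.imread('pics/t3.png')[225:260,220:315]
a=cv2.resize(o,None,fx=6,fy=6,interpolation=cv2.INTER_CUBIC)
q=cv2.imread('pics/s3.png')[190:230,275:325]
cv2.imwrite('pics/v4.png',np.hstack([a[:330],cv2.resize(np.vstack([o2,n]),(200,330))]))
E
```

```text
[ 0.65921078 -0.10018469  0.056     ] [ 0.66528531 -0.02450782  0.056     ] rear edge of plate rel bridge (want -95): -95.85639074688235 front (want 35) 35.02967563694799
bar diff px>60: 1
```

View pics/v4.png

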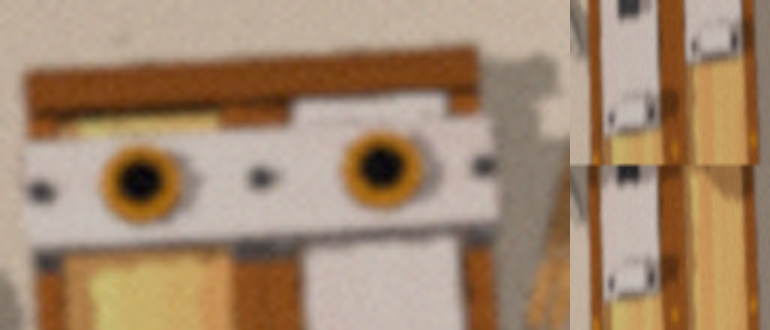

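The zoom shows the plate's front edge at (370,97) touching the stop with no gap. The bar tab looks the same before and after. I'm handing in.

```bash
python3 -c "
from plant import r
print(r.job_done(), r.read_state()['t'])"
```

```text
the job is handed in; nothing more can be done
the job is handed in; nothing more can be done
```

The round anvil's carrier is home against the stop under the bridge. I pushed it from behind its tab with the fingers shut, then backed the arm off and lifted it clear. The job was handed in at about 7 s of the 32 s allowed.

- **At the stop:** the push stalled within about 2 mm of the predicted home position. The push force rose from about 3 N to 12 N.
- **Position in the top view:** the plate's front edge measured 35.0 mm past the bridge centre (35 wanted). Its rear edge measured -95.9 mm (-95 wanted), within the roughly 2 mm calibration error. No gap to the stop is visible.
- **Bar carrier:** it did not move; only 1 pixel in its area changed between the first and last pictures.
- **Arm:** it is clear of everything, with the contact force near zero.

No check failed. The one small disagreement was the bushing spacing, which measured 78 mm at first against the given 76 mm.

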